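# Lock the specimen tray under the magnifier lamp

### The job

Put the steel specimen tray with the cherries on the open end of the white inspection stage, slide it by its tab straight up the guide until it has pressed the spring stop right in, then shift it sideways all the way into the side bay under the magnifier and let go, so that the spring holds it back against the bay's lip. Do not touch the magnifier lamp, and leave everything else on the bench where it stands.

Things in the scene. Friction and masses are not known exactly. Their poses are not given: they have to be found in the camera images.
- tray: Loose steel specimen tray, plate 110 (x) x 60 (y) x 10 mm. Origin: centre of its underside, z up. Handle: upright tab, 26 mm in x, 12 mm in y, centred at x = -40, y = 0, rising to 61 mm above the underside; pinch it across y. A clear dish (46 mm across, at x = +20) with three fixed cherries reaches 30 mm up. The end away from the tab (+x) enters the guide first.
- stage: Fixed white plate with an aluminium dog-leg guide. Origin on the bench; plate x -155..145, y -75..95 mm, top at z = 8. +x points into the guide: open plate to x = -70, flared mouth x -70..-35, then a channel 64 mm wide (y -32..32). The right wall runs on to x = 130; the left wall ends at the lip (x = 0), past which the channel widens left into the side bay. Walls 20.5 mm high.
- lip (a point): The end face of the left guide wall at stage x = 0, y = 32..74 mm, facing +x (point at y = 46, z = 14 mm). The tray's rear edge rests against it when home. From x = -15 to 95 mm flanges (z 20.5..23.5) on all side walls overhang the tray's edges by 6 mm, so it enters only by sliding. The bay's left wall is at y = 62 mm. Axes as the stage's.
- plunger (a joint): Spring stop across the far end of channel and bay: dark steel bar, y -30..60 mm, top at z = 22; its face stands at stage x = 102 mm when out (value 0) and can be pressed 12.5 mm to +x (value in m). Spring: 2.5 N out, 5 N fully in (friction adds to it). It reads 8 mm with the tray home; the tray clears the lip only when pressed in further. End housing behind it: x 130..145, 26 mm high.
- home (a point): Where the tray's origin is when the tray is locked in the bay: on the plate's top at stage x = 55, y = 30, z = 8 mm; axes as the stage's (the locked tray has the same axes).
- landing (a point): A place to set the tray's origin down on the open plate in line with the guide: stage x = -95, y = 0, z = 8 mm; axes as the stage's.
- lamp: Fixed magnifier; origin and axes are the stage's. Round white head, 160 mm across with a clear lens, centred over stage x = 75, y = 30, underside at 180, top at 214 mm. It also covers the tab of the tray when home: an upright gripper hits it, one leaning back 35 to 45 degrees (fingers pointing down and to stage +x) fits under. Post: 20 mm thick, 240 mm high, at x = 215, y = 30.
- tub: Bystander: white screw-lid jar, 64 mm across, 75 mm high; origin under its centre.
- jar: Bystander: glass jar with a dark lid, 56 mm across, 100 mm high; origin under its centre.
- beaker: Bystander: clear open cup, 72 mm across, 90 mm high; origin under its centre.
- brush: Bystander: hand brush lying flat.
- dish: Bystander: closed flat glass dish, 80 mm across, 16 mm high; origin under its centre.

How it is judged (in metres and radians):
On the way:
1. the tray, in line with the guide, presses the spring stop in by more than 6 mm (value of joint plunger above 0.006 m and y of tray in the frame of home below -0.02 m and z of tray in the frame of home below 0.005 m).
At the end, for the whole second after the job is handed in: The tray lies flat and at rest in the side bay, its origin within 3 mm along the guide and in height and within 6 mm across of the home point, in line with the stage within 4 degrees, and the spring stop is still pressed in by more than 5 mm (the spring holds the tray against the lip) (x of tray in the frame of home between -0.003 and 0.003 m and y of tray in the frame of home between -0.006 and 0.006 m and z of tray in the frame of home between -0.003 and 0.003 m and angle between the x axis of tray and the x axis of stage, either way round below 0.07 rad and angle between tray's own z axis and vertical below 0.06 rad and value of joint plunger above 0.005 m and linear speed of tray below 0.01 m/s); the robot touches nothing.
It fails at once if the magnifier lamp is touched (more than 2 N) (contact force between lamp and anything else above 2 N).
It fails at once if a bystander is moved more than 30 mm (distance of any of tub, jar, beaker, brush, dish from where it was at the start of the episode above 0.03 m).
It also fails if it takes over 58 s, if anything falls off the work surface, if the arm or the gripper's body presses on something with over 40 N, if the wrist force passes 120 N, or if a joint passes its speed limit or range.

### The arm

A 6-joint arm with a two-finger parallel gripper is mounted at the origin on the work surface. World frame = base frame: x ahead of the robot, y to its left, z up, the work surface at z = 0. Lengths are in mm, angles in rad, forces in N, time in s.
With the tool pointing down it reaches from about 350 to 975 mm from the base axis. Payload 4.9 kg.
Tool frame: the origin (TCP) lies at the very end of the fingers, on their centre line; the grasp point (between the pads) lies 19 mm behind it; z points along the fingers, y is the line along which they close (so a half turn about z gives the same grasp; the last joint's range is limited). The gripper opens to 85 mm and grips with 20 to 120 N. Pads are 22 mm wide; open, the fingers measure 114 mm over their backs; the gripper's body (76 mm by 85 mm) begins 54 mm behind the grasp point. The pads swing forward as they close: fully open they stand 13 mm farther back than shut.
Start: joints at [1.019, 0.053, 1.613, -0, 1.476, -0.119], TCP at [262.122, 567.357, 231.304] pointing down, gripper open.
Joint ranges: [-3.01, 3.01], [-1.01, 2.22], [0.06, 2.58], [-1.02, 4.17], [0.09, 2.62], [-3.14, 3.14]. Speed limits (rad/s): [2.57, 2.57, 3.14, 3.14, 3.14, 3.14].

### API

Orientations are given as a unit quaternion [x, y, z, w].
In Python, from plant import get_state, optics, ctrl gives the robot as it stands.
- The arm moves only by the tool arm_command, never from a script. Its argument "motion" is a list of rows, each a list of 4 numbers: the shift along the world's x, y, z in cm, then the turn about the world's z in rad. A call has 1 to 5 rows; each row shifts and turns the commanded pose from where the row before left it; what a row does not reach is not made up. A row lasts 1/10 s, in which the tool goes at most 50 mm and 8.59 degrees, less where a joint would pass 70% of its speed; a pose out of reach is approached as far as the arm can. A call is refused whole if a number of a shift passes 5 or a number of a turn 0.15, either way. A call with a gripper value outside its range is refused whole. "gripper" is the opening in per cent of the stroke, from 0 (shut) to 100 (fully open), set as the call begins (left out, the last holds). The fingers move at their own pace and stop on an object; "force" is the grip in N (left out, the last holds). Time passes only in rows, so rows that do not move let the fingers close. It gives the time, the measured TCP pose, the force, the opening and the grip force at its end, in the units of the state.
- get_state(): the state, without advancing time (a new reading comes with each control period).
- optics.get_image(name): name is "side" or "top"; returns the picture (400x640x3 uint8, red, green, blue); there is no depth.
- optics.camera_info(name): a dict with "mtx" (3x3 intrinsics, pixels), "k1" (the pictures are not rectified: a ray, as slopes to the right and down, at radius r is drawn at 1 + k1 r^2 times it, then the intrinsics apply), "rvec" (rotation vector, rad) and "tvec" (3), from world to camera coordinates, as OpenCV has them. Camera axes: x right, y down, z forward; pixel columns grow to the right and rows downward; lengths in mm; the calibration is good to about 2 mm. A picture is of the moment at which its call begins. camera_info takes no time and is no camera call.
- ctrl.hand_in(): hands the job in; it is judged then, once.
The state is a dict: "clock": time; "qpos": joint angles; "qd": joint speeds; "joint_torque": joint torques, N m; "eef_pos": TCP position; "tcp_rot": TCP orientation; "ft_force": force on the tool from outside, world axes, zero at the start; "torque": the same for the moment, N m; "finger_gap": opening from 0.0 (shut) to 1.0 (fully open); "finger_force": force on a finger pad.
Only numpy, scipy, OpenCV 4.12 (cv2) and the standard library are available. Lean on these libraries where they do the work, as an engineer would, in place of code of your own. Each camera call takes 0.05 s, during which the arm holds its last target. There are 200 camera calls.

## Working session

There is one attempt and no reset: what is moved stays moved. The work goes in short steps, Python scripts to look and compute and a tool call to move; the robot and the scene stay as the last step left them, time stands still between calls to the robot, and variables do not carry over. Pictures are saved under pics/ and viewed, at most 10 in all, crops included, and the job is handed in when it is done.

Besides the shell and the picture viewer there is one more tool, called as name(argument=value, ...), one argument or row to a line, values as JSON. arm_command: Moves the arm, as the interface text tells. Its arguments: {"type":"object","properties":{"motion":{"type":"array","items":{"type":"array","items":{"type":"number"}}},"gripper":{"type":"number"},"force":{"type":"number"}},"required":["motion"]}

```bash
ls; mkdir -p pics; python3 - <<'E'
from plant import get_state, optics, ctrl
import cv2
for n in ("side","top"):
    im=optics.get_image(n); cv2.imwrite(f"pics/{n}0.png",im[:,:,::-1]); print(n,optics.camera_info(n))
print(get_state())
E
```

```text
pics
side {'mtx': array([[364.79006794,   0.        , 314.57245336],
       [  0.        , 364.79006794, 203.02619433],
       [  0.        ,   0.        ,   1.        ]]), 'k1': 0.011253686222290818, 'rvec': array([ 2.1558895 , -0.22404074,  0.10746868]), 'tvec': array([-542.72086878,   57.55793492, 1085.6000075 ])}
top {'mtx': array([[442.05870659,   0.        , 320.7252303 ],
       [  0.        , 442.05870659, 199.62725422],
       [  0.        ,   0.        ,   1.        ]]), 'k1': -0.1033008980184606, 'rvec': array([ 2.15593528, -2.12718521,  0.17889864]), 'tvec': array([ -97.23066809,  555.8286176 , 1086.93815373])}
{'clock': 0.1, 'qpos': array([ 1.01902853e+00,  5.33073068e-02,  1.61417060e+00, -2.50589884e-06,
        1.47599401e+00, -1.19043862e-01]), 'qd': array([ 4.24224275e-04, -3.06243251e-03, -5.37416099e-03,  6.92628382e-05,
        4.50520424e-04,  9.71945900e-04]), 'joint_torque': array([ 1.89909956e-04, -3.94903636e+01, -3.71361780e+01, -1.06981017e-04,
        3.90465197e-03, -8.59239123e-06]), 'eef_pos': array([261.81607538, 566.89305716, 230.16743916]), 'tcp_rot': array([ 2.14677630e-01,  9.76684510e-01, -8.87682338e-04, -3.08104119e-04]), 'ft_force': array([-0.2880042 , -0.63383413,  0.21034394]), 'torque': array([ 0.02134932,  0.03490149, -0.01883332]), 'finger_force': 0.0, 'finger_gap': 0.9981153719949725}
```

View pics/top0.png

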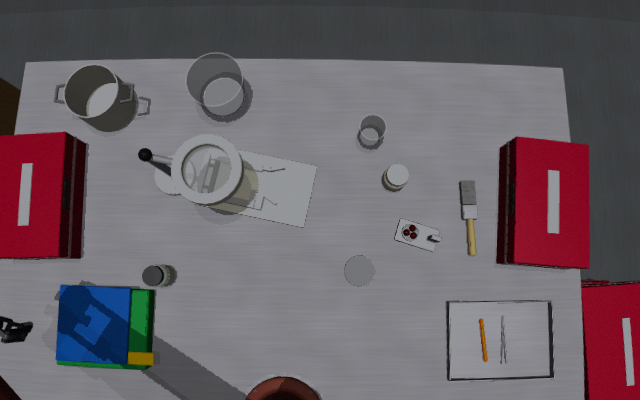

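View pics/side0.png

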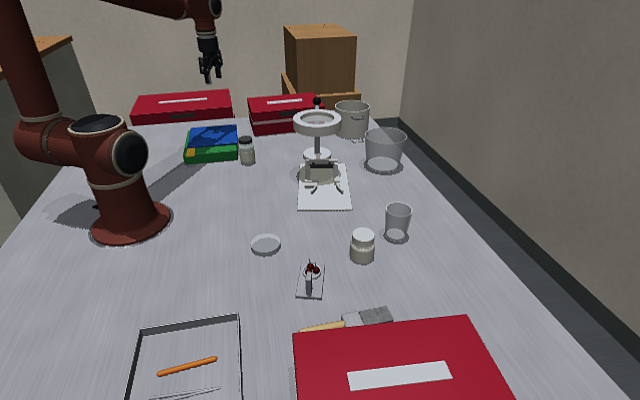

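```bash
cat > h.py <<'E'
import numpy as np, cv2
from plant import get_state, optics, ctrl
from scipy.optimize import least_squares
from scipy.spatial.transform import Rotation as R
def cam(n):
    c=optics.camera_info(n); return c['mtx'],np.array([c['k1'],0,0,0.]),c['rvec'],c['tvec']
def proj(n,P):
    K,d,r,t=cam(n); return cv2.projectPoints(np.array(P,float).reshape(-1,1,3),r,t,K,d)[0].reshape(-1,2)
def ray(n,px,z):
    K,d,r,t=cam(n); Rm=cv2.Rodrigues(r)[0]
    u=cv2.undistortPoints(np.array(px,float).reshape(-1,1,2),K,d).reshape(-1,2)
    D=np.c_[u,np.ones(len(u))]@Rm; C=-Rm.T@t
    return C+D*((z-C[2])/D[:,2])[:,None]
def tf(p,P):
    c,s=np.cos(p[2]),np.sin(p[2]); P=np.atleast_2d(np.array(P,float))
    return np.c_[p[0]+c*P[:,0]-s*P[:,1],p[1]+s*P[:,0]+c*P[:,1],P[:,2]]
def fit(obs,p0): # obs: (cam,[local],[px])
    f=lambda p:np.concatenate([(proj(n,tf(p,l))-np.array(x)).ravel() for n,l,x in obs])
    s=least_squares(f,p0,x_scale=[100,100,1],loss='soft_l1'); return s.x,f(s.x).reshape(-1,2).round(1)
def crop(im,b,s):
    return cv2.resize(im[b[1]:b[3],b[0]:b[2]],None,fx=s,fy=s,interpolation=cv2.INTER_CUBIC)
E
python3 - <<'E'
from h import *
t=cv2.imread('pics/top0.png');s=cv2.imread('pics/side0.png')
a=crop(t,(225,140,325,240),4);b=crop(t,(385,205,451,255),6)
c=crop(s,(280,250,346,310),6)[:, :]
out=np.zeros((600,800,3),np.uint8); out[:400,:400]=a; out[:300,400:796]=b; out[300:600,400:796]=c[60:360]
cv2.imwrite('pics/c1.png',out)
print(ray('top',[(317,166),(304,227)],8), ray('top',[(396,237),(435,238)],10))
print(proj('top',[[262,567,231]]))
E
```

```text
[[654.09490141 -78.84549576   8.        ]
 [489.78442442 -47.11402983   8.        ]] [[ 466.37457757 -288.29167569   10.        ]
 [ 464.73325572 -391.73877334   10.        ]]
[[ 16.76968167 316.15662665]]
```

View pics/c1.png

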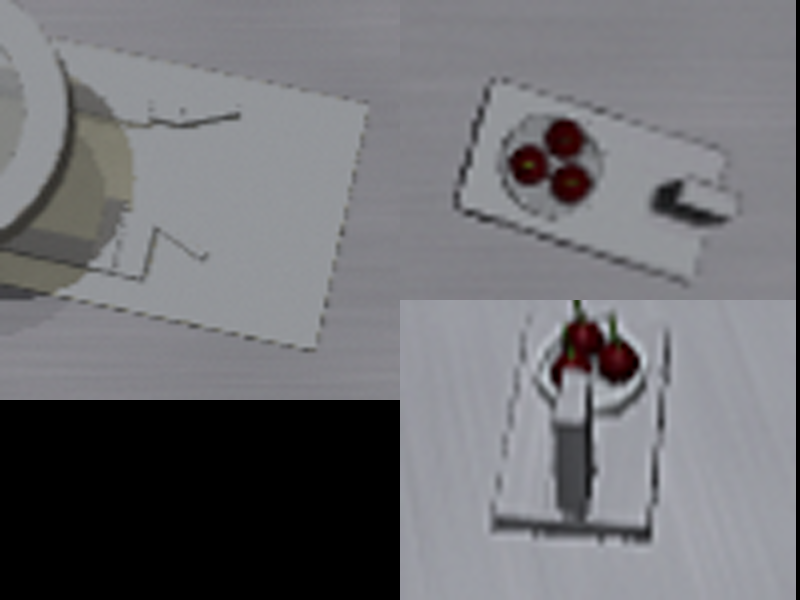

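```bash
python3 - <<'E'
from h import *
st,e=fit([('top',[[-155,-75,8],[-155,95,8]],[(317,165.8),(303.8,227.2)]),('side',[[-155,95,8],[-155,-75,8]],[(298,209),(351,208)])],[570,90,1.6])
a=ray('top',[(240,149.5),(317,165.8),(238.75,213.25),(303.8,227.2)],8)
print('stage',st,e.tolist()); print('edge yaw',[np.arctan2(*(a[i]-a[i+1])[[1,0]]) for i in(0,2)])
tr,e=fit([('top',[[55,-30,10],[55,30,10],[-55,30,10],[-55,-30,10]],[(400,218.3),(394.2,239.7),(433.7,252),(439.5,229.7)]),
('side',[[-55,30,10],[-55,-30,10],[-53,6,61],[-53,-6,61]],[(295.3,296.2),(322,297.8),(305.8,280.3),(311.7,279.7)])],[460,-340,1.5])
print('tray',tr,e.tolist())
print('lamp px',proj('top',tf(st,[[75,30,214]])), 'landing',tf(st,[[-95,0,8],[55,30,8],[75,30,200]]))
print('byst', ray('top',[(397,178)],75),ray('top',[(372,130)],90),ray('top',[(359,271)],16),ray('top',[(156,275)],100))
print('tab',tf(tr,[[-40,0,61]]))
E
```

```text
stage [611.19880905  87.68510917   1.3808215 ] [[-0.1, -0.3], [-0.0, 0.2], [-1.2, -0.1], [1.0, 0.1]]
edge yaw [np.float64(1.3699756827531149), np.float64(1.3741524382531591)]
tray [ 473.03394404 -344.98174394    1.30295015] [[0.1, -0.3], [0.2, 0.2], [1.0, -0.6], [0.6, -0.2], [0.2, -0.5], [-0.2, -0.9], [-0.2, -0.7], [-0.7, 0.1]]
lamp px [[205.39408976 168.51090017]] landing [[593.25956227  -5.60574475   8.        ]
 [592.12441911 147.36062884   8.        ]
 [595.90110264 167.00080861 200.        ]]
byst [[ 610.19846215 -281.29166948   75.        ]] [[ 730.2852157  -217.08871601   90.        ]] [[ 377.31572999 -190.68159398   16.        ]] [[359.14689898 304.14279454 100.        ]]
tab [[ 462.44774306 -383.55547009   61.        ]]
```

arm_command(
  motion=[
    [2.1, 4.5, 0, 0],
    [2.1, 4.5, 0, 0],
    [2.1, 4.5, 0, 0],
    [2.1, 4.5, 0, 0],
    [2.1, 4.5, 0, 0],
  ],
)

```text
clock: 0.6
eef_pos: [367.7, 793.6, 230.2]
tcp_rot: [0.215, 0.977, -0.001, -0.0]
ft_force: [0.4, 0.4, 0.9]
finger_gap: 0.996
finger_force: 0.0
```

arm_command(
  motion=[
    [2.1, 4.5, 0, 0],
    [2.1, 4.5, 0, 0],
    [2.1, 4.5, 0, 0],
    [2.1, 4.5, 0, 0],
    [2.1, 4.5, 0, 0],
  ],
)

```text
clock: 1.1
eef_pos: [429.5, 925.1, 192.4]
tcp_rot: [0.215, 0.977, 0.012, 0.002]
ft_force: [0.4, 1.0, -3.9]
finger_gap: 1.0
finger_force: 0.0
```

arm_command(
  motion=[
    [2.1, 4.5, 0, 0],
    [2.1, 4.5, 0, 0],
    [2.1, 4.5, 0, 0],
    [2.1, 4.5, 0, 0],
    [2.1, 4.5, 0, 0],
  ],
)

```text
clock: 1.6
eef_pos: [453.5, 975.2, 169.0]
tcp_rot: [0.214, 0.972, 0.097, 0.021]
ft_force: [-0.4, 0.4, 0.5]
finger_gap: 0.999
finger_force: 0.0
```

```bash
python3 -c "
from h import *
s=get_state();print(s['qpos'],s['eef_pos'],s['tcp_rot'],R.from_quat(s['tcp_rot']).as_matrix()[:,2])"
```

```text
[ 1.06272531  1.24621678  0.0568859   0.01457252  1.64032625 -0.07280239] [453.45618463 975.22650941 169.01368107] [0.21366176 0.9718603  0.0968314  0.02144494] [ 0.08306131  0.17904925 -0.98032759]
```

arm_command(
  motion=[
    [2.1, 4.5, 0, 0],
    [2.1, 4.5, 0, 0],
    [2.1, 4.5, 0, 0],
    [2.1, 4.5, 0, 0],
    [2.1, 4.5, 0, 0],
  ],
)

```text
clock: 2.1
eef_pos: [473.9, 1018.6, 134.1]
tcp_rot: [0.212, 0.962, 0.168, 0.037]
ft_force: [-0.0, 0.2, 0.3]
finger_gap: 1.002
finger_force: 0.0
```

arm_command(
  motion=[
    [2.1, 4.5, 1, 0],
    [2.1, 4.5, 1, 0],
    [2.1, 4.5, 1, 0],
    [2.1, 4.5, 1, 0],
    [2.1, 4.5, 1, 0],
  ],
)

```text
clock: 2.6
eef_pos: [490.4, 1053.2, 155.7]
tcp_rot: [0.208, 0.946, 0.241, 0.054]
ft_force: [0.6, -0.4, -0.4]
finger_gap: 1.002
finger_force: 0.0
```

```bash
python3 -c "
from h import *
s=get_state();print(s['qpos'],s['eef_pos'],s['tcp_rot'],R.from_quat(s['tcp_rot']).as_matrix().T)"
```

```text
[ 1.06278908  1.28824822  0.05531489  0.03600058  1.29995286 -0.0760251 ] [ 490.36584574 1053.2369456   155.67034085] [0.2080536  0.94639372 0.24118003 0.05371056] [[-0.90765775  0.41970907 -0.00130592]
 [ 0.36789342  0.79709179  0.47885187]
 [ 0.20201941  0.43415318 -0.87789474]]
```

arm_command(
  motion=[
    [2.1, 4.5, 1, 0],
    [2.1, 4.5, 1, 0],
    [2.1, 4.5, 1, 0],
    [2.1, 4.5, 1, 0],
    [2.1, 4.5, 1, 0],
  ],
)

```text
clock: 3.1
eef_pos: [504.8, 1083.8, 171.6]
tcp_rot: [0.204, 0.927, 0.307, 0.068]
ft_force: [0.6, -0.9, 0.4]
finger_gap: 1.002
finger_force: 0.0
```

arm_command(
  motion=[
    [2.1, 4.5, 1, 0],
    [2.1, 4.5, 1, 0],
  ],
)

```text
clock: 3.3
eef_pos: [510.1, 1095.0, 179.0]
tcp_rot: [0.202, 0.918, 0.332, 0.074]
ft_force: [-0.3, -0.0, -0.5]
finger_gap: 1.002
finger_force: 0.0
```

```bash
python3 -c "
from h import *
s=get_state();M=R.from_quat(s['tcp_rot']).as_matrix();print(s['qpos'],s['eef_pos'],M.T,np.degrees(np.arccos(-M[2,2])),np.arctan2(M[1,2],M[0,2]))"
```

```text
[ 1.06260288  1.29496978  0.05603967  0.05222169  1.09787743 -0.08230423] [ 510.08380509 1094.96553589  178.95030049] [[-0.90749662  0.42005602 -0.00168228]
 [ 0.32176812  0.69771698  0.64004397]
 [ 0.27002808  0.58029643 -0.76833644]] 39.79526323023288 1.1352691402369797
```

```bash
cat >> h.py <<'E'
def Rw(q): return R.from_euler('ZYZ',[q[0],q[1]+q[2],q[3]])*R.from_euler('YZ',[q[4],q[5]])
def wrist(M,q1,q23):
    return ((R.from_euler('ZY',[q1,q23]).inv())*M).as_euler('ZYZ') # q4,q5,q6 (+C offset in q6)
def target(az,tilt,sgn):
    z=np.array([np.sin(tilt)*np.cos(az),np.sin(tilt)*np.sin(az),-np.cos(tilt)]); y=sgn*np.array([-np.sin(az),np.cos(az),0])
    return R.from_matrix(np.c_[np.cross(y,z),y,z])
E
python3 - <<'E'
from h import *
s=get_state();q=s['qpos']
M=R.from_quat(s['tcp_rot'])
print((Rw(q).inv()*M).as_rotvec())
q0=[1.019,.0533,1.614,0,1.476,-.119];print((Rw(q0).inv()*R.from_quat([.214678,.976685,-.000888,-.000308])).as_rotvec())
C=Rw(q).inv()*M
for nm,az,q1 in(('stage',1.375,np.arctan2(593,20)-0.03),('pick',1.303,np.arctan2(-500,463)),('home',1.375,np.arctan2(100,590)),('here',1.06,1.06)):
  for sg in(1,-1):
    print(nm,sg,[ (wrist(target(az,np.radians(40),sg)*C.inv(),q1 if nm!='stage' else np.arctan2(-60,593),q23)).round(2) for q23 in(1.5,1.9)])
for f in np.arange(-2.2,2.21,.55):
    print('turn',f.round(2),wrist(R.from_euler('Z',f)*M*C.inv(),1.06,1.5).round(2))
E
```

```text
[-1.84972160e-16  4.31601707e-16  1.57079633e+00]
[1.20974030e-04 1.48535325e-04 1.57072421e+00]
stage 1 [array([ 0.69,  1.56, -3.02]), array([0.74, 1.26, 3.  ])]
stage -1 [array([0.69, 1.56, 0.12]), array([ 0.74,  1.26, -0.15])]
pick 1 [array([0.64, 1.97, 2.74]), array([0.58, 1.64, 2.51])]
pick -1 [array([ 0.64,  1.97, -0.4 ]), array([ 0.58,  1.64, -0.63])]
home 1 [array([ 0.66,  1.4 , -2.81]), array([ 0.75,  1.09, -3.09])]
home -1 [array([0.66, 1.4 , 0.33]), array([0.75, 1.09, 0.06])]
here 1 [array([ 0.  ,  0.94, -1.57]), array([ 0.  ,  0.54, -1.57])]
here -1 [array([-0.  ,  0.94,  1.57]), array([0.  , 0.54, 1.57])]
turn -2.2 [-0.63  1.97  1.97]
turn -1.65 [-0.7   1.63  1.53]
turn -1.1 [-0.61  1.29  1.09]
turn -0.55 [-0.35  1.03  0.56]
turn 0.0 [ 0.06  0.95 -0.1 ]
turn 0.55 [ 0.44  1.09 -0.72]
turn 1.1 [ 0.65  1.38 -1.22]
turn 1.65 [ 0.69  1.72 -1.65]
turn 2.2 [ 0.58  2.06 -2.11]
```

```bash
python3 - <<'E'
from h import *
s=get_state();q=s['qpos'];M=R.from_quat(s['tcp_rot']);C=Rw(q).inv()*M;al=q[0]
k=np.array([np.sin(al),-np.cos(al),0])
for f in(2.2,-2.2):
  r=least_squares(lambda p:(R.from_rotvec(p[1]*k)*R.from_euler('Z',p[0])*M).as_matrix()[2][[1,2]]-[0,-np.cos(np.radians(40))],[f,.95])
  p=r.x;F=R.from_rotvec(p[1]*k)*R.from_euler('Z',p[0])*M
  m=F.as_matrix();print(p,r.cost,m[2],np.arctan2(m[1,2],m[0,2]),wrist(F*C.inv(),al,1.35))
E
```

```text
[2.14848239 0.94015702] 8.997944700177166e-29 [-6.42787610e-01  1.17683641e-14 -7.66044443e-01] 1.9774612470907929 [ 0.54868141  1.35435868 -2.4843981 ]
[-2.29636827  0.94283218] 1.5810122975574543e-23 [ 6.42787610e-01  4.33567765e-12 -7.66044443e-01] 0.15026857003469726 [-0.54766503  1.35307525  2.48224564]
```

arm_command(
  motion=[
    [-2.2, -4.4, 0.5, -0.15],
    [-2.2, -4.4, 0.5, -0.15],
    [-2.2, -4.4, 0.5, -0.15],
    [-2.2, -4.4, 0.5, -0.15],
    [-2.2, -4.4, 0.5, -0.15],
  ],
)

```text
clock: 3.8
eef_pos: [421.8, 916.7, 201.8]
tcp_rot: [0.48, 0.81, 0.29, 0.172]
ft_force: [-1.5, 0.7, -0.1]
finger_gap: 1.002
finger_force: 0.0
```

arm_command(
  motion=[
    [-2.2, -4.4, 0, -0.15],
    [-2.2, -4.4, 0, -0.15],
    [0, 0, 0, -0.15],
    [0, 0, 0, -0.15],
    [0, 0, 0, -0.15],
  ],
)

```text
clock: 4.3
eef_pos: [377.6, 830.5, 201.3]
tcp_rot: [0.743, 0.579, 0.207, 0.265]
ft_force: [0.5, 1.1, -0.3]
finger_gap: 0.998
finger_force: 0.0
```

arm_command(
  motion=[
    [0, 0, 0, -0.15],
    [0, 0, 0, -0.15],
    [0, 0, 0, -0.15],
    [0, 0, 0, -0.15],
    [0, 0, 0, -0.15],
  ],
)

```text
clock: 4.8
eef_pos: [378.1, 830.9, 201.3]
tcp_rot: [0.903, 0.267, 0.095, 0.322]
ft_force: [0.5, 2.1, 0.7]
finger_gap: 1.0
finger_force: 0.0
```

```bash
cat > st.py <<'E'
from h import *
s=get_state();M=R.from_quat(s['tcp_rot']);m=M.as_matrix();q=s['qpos'];al=np.arctan2(s['eef_pos'][1],s['eef_pos'][0])
print(s['clock'],q.round(3),s['eef_pos'].round(1),'vert',m[2].round(3),'tilt',np.degrees(np.arccos(-m[2,2])),'az',np.arctan2(m[1,2],m[0,2]),'posaz',al,s['ft_force'].round(1),s['finger_gap'])
E
python3 st.py; python3 - <<'E'
from h import *
s=get_state();M=R.from_quat(s['tcp_rot']);al=s['qpos'][0];k=np.array([np.sin(al),-np.cos(al),0])
r=least_squares(lambda p:(R.from_rotvec(p[1]*k)*R.from_euler('Z',p[0])*M).as_matrix()[2][[1,2]]-[0,-np.cos(np.radians(40))],[0,.95]);print(r.x,r.cost)
E
```

```text
4.8 [ 1.218  1.217  0.147 -0.64   2.13   1.964] [378.1 830.9 201.3] vert [ 0.     0.633 -0.774] tilt 39.24051557220256 az -0.9967216699022423 posaz 1.1437697927669805 [0.5 2.1 0.7] 1.0002850367556617
[-0.00238806  0.93548452] 7.179659184734177e-17
```

arm_command(
  motion=[
    [1.7, 4.6, 0.5, 0],
    [1.7, 4.6, 0.5, 0],
    [1.7, 4.6, 0.5, 0],
    [1.7, 4.6, 0.5, 0],
    [1.7, 4.6, 0.5, 0],
  ],
)

```text
clock: 5.3
eef_pos: [407.5, 866.5, 193.4]
tcp_rot: [0.905, 0.29, 0.143, 0.276]
ft_force: [0.5, 0.4, 0.5]
finger_gap: 0.998
finger_force: 0.0
```

arm_command(
  motion=[
    [1.7, 4.6, 0.5, 0],
    [1.7, 4.6, 0.5, 0],
    [1.7, 4.6, 0.5, 0],
    [1.7, 4.6, 0.5, 0],
    [1.7, 4.6, 0.5, 0],
  ],
)

```text
clock: 5.8
eef_pos: [434.2, 899.8, 180.0]
tcp_rot: [0.903, 0.312, 0.189, 0.228]
ft_force: [-0.3, -0.5, 0.4]
finger_gap: 1.002
finger_force: 0.0
```

```bash
python3 st.py
```

```text
5.8 [ 1.203  1.279  0.055 -0.622  1.865  1.941] [434.2 899.8 180. ] vert [ 0.2    0.53  -0.824] tilt 34.49605352909816 az -0.5455308749003039 posaz 1.1212114566440512 [-0.3 -0.5  0.4] 1.001792656967236
```

arm_command(
  motion=[
    [1.7, 4.6, 0.7, 0],
    [1.7, 4.6, 0.7, 0],
    [1.7, 4.6, 0.7, 0],
    [1.7, 4.6, 0.7, 0],
    [1.7, 4.6, 0.7, 0],
  ],
)

```text
clock: 6.3
eef_pos: [459.2, 935.2, 180.5]
tcp_rot: [0.895, 0.332, 0.238, 0.177]
ft_force: [0.3, 0.0, -0.3]
finger_gap: 1.002
finger_force: 0.0
```

arm_command(
  motion=[
    [1.7, 4.6, 0.7, 0],
    [1.7, 4.6, 0.7, 0],
    [1.7, 4.6, 0.7, 0],
    [1.7, 4.6, 0.7, 0],
    [1.7, 4.6, 0.7, 0],
  ],
)

```text
clock: 6.8
eef_pos: [482.6, 972.1, 182.0]
tcp_rot: [0.883, 0.351, 0.287, 0.124]
ft_force: [0.1, 0.6, 0.4]
finger_gap: 0.997
finger_force: 0.0
```

```bash
python3 st.py;  python3 - <<'E'
from h import *
s=get_state();M=R.from_quat(s['tcp_rot']);al=s['qpos'][0];k=np.array([np.sin(al),-np.cos(al),0])
r=least_squares(lambda p:(R.from_rotvec(p[1]*k)*R.from_euler('Z',p[0])*M).as_matrix()[2][[1,2]]-[0,-np.cos(np.radians(40))],[0,.95]);print(r.x,r.cost)
E
```

```text
6.8 [ 1.185  1.283  0.055 -0.59   1.555  1.932] [482.6 972.1 182. ] vert [ 0.419  0.42  -0.805] tilt 36.409415688456036 az -0.029073696319098476 posaz 1.1100467409111765 [0.1 0.6 0.4] 0.9969047452925797
[-0.55030804  0.48195458] 2.1666711874356403e-34
```

arm_command(
  motion=[
    [1.7, 4.6, 0.7, -0.14],
    [1.7, 4.6, 0.7, -0.14],
    [1.7, 4.6, 0.7, -0.14],
    [1.7, 4.6, 0.7, -0.14],
    [1.7, 4.6, 0.7, 0],
  ],
)

```text
clock: 7.3
eef_pos: [482.3, 936.0, 172.7]
tcp_rot: [0.937, 0.125, 0.302, 0.123]
ft_force: [-0.7, 0.5, 0.7]
finger_gap: 0.999
finger_force: 0.0
```

```bash
cat > sol.py <<'E'
from h import *
s=get_state();M=R.from_quat(s['tcp_rot']);al=s['qpos'][0];k=np.array([np.sin(al),-np.cos(al),0])
r=least_squares(lambda p:(R.from_rotvec(p[1]*k)*R.from_euler('Z',p[0])*M).as_matrix()[2][[1,2]]-[0,-np.cos(np.radians(40))],[0,.5]);print(r.x,r.cost)
E
python3 st.py; python3 sol.py
```

```text
7.3 [ 1.187  1.296  0.055 -0.661  1.666  2.386] [482.3 936.  172.7] vert [ 0.535  0.306 -0.788] tilt 38.031739787947835 az -0.2561217245005072 posaz 1.094990869018434 [-0.7  0.5  0.7] 0.9990771315537531
[-0.22969027  0.32706284] 6.427900839613778e-24
```

arm_command(
  motion=[
    [1.7, 4.6, 0.7, -0.12],
    [1.7, 4.6, 0.7, -0.12],
    [1.7, 4.6, 0.7, -0.06],
    [1.7, 4.6, 0.7, -0.06],
    [1.7, 4.6, 0.7, -0.06],
  ],
)

```text
clock: 7.8
eef_pos: [486.1, 916.1, 169.6]
tcp_rot: [0.943, -0.042, 0.313, 0.103]
ft_force: [0.3, -0.3, 1.0]
finger_gap: 1.0
finger_force: 0.0
```

```bash
python3 st.py; python3 sol.py
```

```text
7.8 [ 1.179  1.301  0.055 -0.68   1.721  2.711] [486.1 916.1 169.6] vert [ 0.599  0.168 -0.783] tilt 38.45360633165882 az -0.362506232863944 posaz 1.0829255948474577 [ 0.3 -0.3  1. ] 1.0003559358045386
[0.01862622 0.17455675] 2.2500311098849486e-22
```

arm_command(
  motion=[
    [1.7, 4.6, 0.7, -0.02],
    [1.7, 4.6, 0.7, -0.02],
    [1.7, 4.6, 0.7, -0.02],
    [1.7, 4.6, 0.7, -0.02],
    [1.7, 4.6, 0.7, -0.02],
  ],
)

```text
clock: 8.3
eef_pos: [502.2, 939.5, 171.9]
tcp_rot: [0.939, -0.062, 0.334, 0.048]
ft_force: [-0.0, 0.0, 0.5]
finger_gap: 1.001
finger_force: 0.0
```

```bash
python3 st.py; python3 sol.py
```

```text
8.3 [ 1.174  1.301  0.056 -0.676  1.618  2.785] [502.2 939.5 171.9] vert [ 0.634  0.049 -0.772] tilt 39.485612002063505 az -0.20810586277651838 posaz 1.0799079752662417 [-0.   0.   0.5] 1.0014429271063858
[-0.03732574  0.04993942] 6.549438840771708e-19
```

Nearly there; two more rows, then start back.

arm_command(
  motion=[
    [1.7, 4.6, 0.7, -0.03],
    [1.7, 4.6, 0.7, -0.03],
  ],
)

```text
clock: 8.5
eef_pos: [507.4, 946.1, 172.7]
tcp_rot: [0.936, -0.079, 0.342, 0.028]
ft_force: [-0.3, -0.6, -0.8]
finger_gap: 1.004
finger_force: 0.0
```

```bash
python3 st.py; python3 sol.py
```

```text
8.5 [ 1.173  1.302  0.056 -0.679  1.588  2.831] [507.4 946.1 172.7] vert [ 0.645 -0.001 -0.764] tilt 40.187833975336375 az -0.16683338152193497 posaz 1.0784947627713362 [-0.3 -0.6 -0.8] 1.0040152855940896
[ 1.0394725  -0.00343268] 9.456582303827968e-21
```

arm_command(
  motion=[
    [-0.2, -4.5, 2, 0.147],
    [-0.2, -4.5, 2, 0.147],
    [-0.2, -4.5, 2, 0.147],
    [-0.2, -4.5, 2, 0.147],
    [-0.2, -4.5, 2, 0.147],
  ],
)

```text
clock: 9.0
eef_pos: [509.2, 800.5, 250.5]
tcp_rot: [0.923, 0.168, 0.34, -0.06]
ft_force: [1.3, -0.4, 0.4]
finger_gap: 1.001
finger_force: 0.0
```

arm_command(
  motion=[
    [-0.2, -4.5, 1.8, 0.147],
    [-0.2, -4.5, 1.8, 0.147],
    [-0.2, -4.5, 1.8, 0.147],
    [-0.2, -4.5, 1.8, 0.147],
    [-0.2, -4.5, 1.8, 0.147],
  ],
)

```text
clock: 9.5
eef_pos: [504.1, 622.1, 320.9]
tcp_rot: [0.841, 0.423, 0.302, -0.149]
ft_force: [0.9, -0.6, -0.6]
finger_gap: 1.0
finger_force: 0.0
```

```bash
python3 st.py
```

```text
9.5 [0.76  0.035 1.588 0.14  0.842 1.343] [504.1 622.1 320.9] vert [ 0.635  0.004 -0.773] tilt 39.41281417691941 az 0.9250317835808272 posaz 0.8898275574259552 [ 0.9 -0.6 -0.6] 1.0000351349310737
```

arm_command(
  motion=[
    [-0.2, -4.9, 0, 0.126],
    [-0.2, -4.9, 0, 0.126],
    [-0.2, -4.9, 0, 0.126],
    [-0.2, -4.9, 0, 0],
    [-0.2, -4.9, 0, 0],
  ],
)

```text
clock: 10.0
eef_pos: [496.8, 399.5, 318.9]
tcp_rot: [0.767, 0.548, 0.272, -0.191]
ft_force: [0.2, -0.7, 1.6]
finger_gap: 0.999
finger_force: 0.0
```

arm_command(
  motion=[
    [-0.2, -4.9, 0, 0],
    [-0.2, -4.9, 0, 0],
    [-0.2, -4.9, 0, 0],
    [-0.2, -4.9, 0, 0],
    [-0.2, -4.9, 0, 0],
  ],
)

```text
clock: 10.5
eef_pos: [486.2, 154.7, 319.1]
tcp_rot: [0.767, 0.548, 0.272, -0.191]
ft_force: [0.9, -1.3, 0.7]
finger_gap: 0.998
finger_force: 0.0
```

arm_command(
  motion=[
    [-0.2, -4.9, 0, 0],
    [-0.2, -4.9, 0, 0],
    [-0.2, -4.9, 0, 0],
    [-0.2, -4.5, -1.5, 0],
    [-0.2, -4.5, -1.5, 0],
  ],
)

```text
clock: 11.0
eef_pos: [476.6, -82.9, 289.1]
tcp_rot: [0.768, 0.548, 0.272, -0.19]
ft_force: [0.7, 0.7, 0.6]
finger_gap: 1.0
finger_force: 0.0
```

```bash
python3 st.py
```

```text
11.0 [-0.688 -0.288  1.931  0.638  1.727 -0.33 ] [476.6 -82.9 289.1] vert [ 0.625  0.006 -0.78 ] tilt 38.71968838103086 az 1.2301114343474266 posaz -0.17224540339276692 [0.7 0.7 0.6] 0.9996311108230377
```

arm_command(
  motion=[
    [-0.1, -4.1, -2.6, 0.037],
    [-0.1, -4.1, -2.6, 0.037],
    [-0.1, -4.1, -2.6, 0],
    [-0.1, -4.1, -2.6, 0],
    [-0.1, -4.1, -2.6, 0],
  ],
)

```text
clock: 11.5
eef_pos: [471.5, -287.4, 157.6]
tcp_rot: [0.747, 0.576, 0.264, -0.201]
ft_force: [0.6, -0.3, 0.4]
finger_gap: 0.999
finger_force: 0.0
```

arm_command(
  motion=[
    [-0.1, -4.1, -2.6, 0],
    [-0.1, -4.1, -2.6, 0],
    [0, 0, 0, 0],
  ],
)

```text
clock: 11.8
eef_pos: [467.6, -369.8, 100.4]
tcp_rot: [0.748, 0.573, 0.264, -0.204]
ft_force: [0.3, 0.3, 0.1]
finger_gap: 1.001
finger_force: 0.0
```

```bash
python3 st.py; python3 - <<'E'
from h import *
a=crop(optics.get_image('side')[:,:,::-1],(245,190,375,320),4.6)
b=crop(optics.get_image('top')[:,:,::-1],(370,180,470,280),2)
out=np.zeros((600,800,3),np.uint8);out[:a.shape[0],:a.shape[1]]=a;out[:200,600:]=b;cv2.imwrite('pics/c2.png',out)
s=get_state();print(s['eef_pos'],proj('side',[s['eef_pos']]),proj('top',[s['eef_pos']]))
E
```

```text
11.8 [-1.015  0.366  1.591  0.478  1.679 -0.821] [ 467.6 -369.8  100.4] vert [ 0.629 -0.004 -0.777] tilt 38.977501744643135 az 1.3134759380232763 posaz -0.6691966385391526 [0.3 0.3 0.1] 1.0011821190346717
[ 469.26394292 -367.722079    105.30191036] [[310.06615632 255.46946544]] [[435.50915729 233.13852996]]
```

View pics/c2.png

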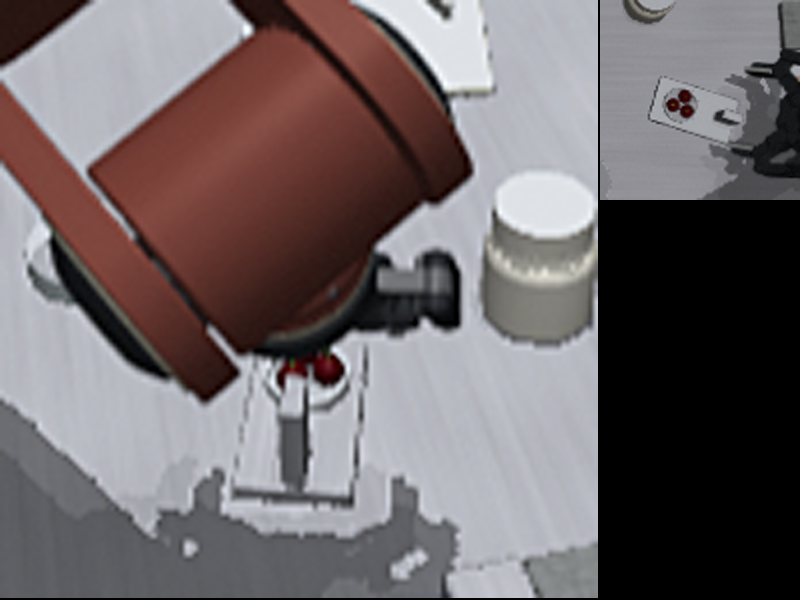

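arm_command(
  motion=[
    [-0.2, -0.2, -2, 0],
    [-0.1, -0.2, -2, 0],
    [0, 0, -1, 0],
    [0, 0, 0, 0],
  ],
)

```text
clock: 12.3
eef_pos: [465.8, -369.3, 54.2]
tcp_rot: [0.746, 0.576, 0.264, -0.204]
ft_force: [0.0, 0.6, -0.7]
finger_gap: 0.997
finger_force: 0.0
```

```bash
python3 st.py
```

```text
12.3 [-1.016  0.424  1.604  0.474  1.616 -0.862] [ 465.8 -369.3   54.2] vert [ 0.629  0.    -0.777] tilt 38.977063866042535 az 1.314473302232384 posaz -0.6704131380112072 [ 0.   0.6 -0.7] 0.9971336011511288
```

arm_command(
  motion=[
    [0, -0.2, -1.2, -0.01],
    [0, 0, -1.0, 0],
    [0, 0, 0, 0],
  ],
)

```text
clock: 12.6
eef_pos: [466.0, -372.5, 32.8]
tcp_rot: [0.749, 0.572, 0.265, -0.202]
ft_force: [-0.5, 0.1, -0.5]
finger_gap: 0.996
finger_force: 0.0
```

arm_command(
  motion=[
    [0, 0, 0, 0],
    [0, 0, 0, 0],
    [0, 0, 0, 0],
    [0, 0, 0, 0],
    [0, 0, 0, 0],
  ],
  gripper=0,
  force=90,
)

```text
clock: 13.1
eef_pos: [466.7, -373.5, 34.8]
tcp_rot: [0.749, 0.573, 0.265, -0.2]
ft_force: [-0.7, -0.1, 0.6]
finger_gap: 0.143
finger_force: 1.0
```

```bash
python3 st.py
```

```text
13.1 [-1.02   0.453  1.602  0.477  1.585 -0.872] [ 466.7 -373.5   34.8] vert [ 0.627  0.004 -0.779] tilt 38.799214288830086 az 1.2997260970868572 posaz -0.6749441337484011 [-0.7 -0.1  0.6] 0.14318501101176584
```

arm_command(
  motion=[
    [0, 0, 0, 0],
    [0, 0, 0, 0],
    [0, 0, 0.5, 0],
    [0, 0, 1, 0],
    [0, 0, 1.5, 0],
  ],
)

```text
clock: 13.6
eef_pos: [466.3, -372.7, 64.4]
tcp_rot: [0.749, 0.572, 0.265, -0.201]
ft_force: [0.2, 0.3, -1.7]
finger_gap: 0.126
finger_force: 87.6
```

arm_command(
  motion=[
    [0, 0, 2, 0],
    [0, 0, 2, 0],
    [0, 0, 1, 0],
    [0, 0, 0, 0],
  ],
)

```text
clock: 14.0
eef_pos: [467.6, -374.7, 117.6]
tcp_rot: [0.749, 0.574, 0.265, -0.198]
ft_force: [0.7, -0.6, -0.4]
finger_gap: 0.122
finger_force: 87.7
```

```bash
python3 st.py; python3 - <<'E'
from h import *
a=crop(optics.get_image('side')[:,:,::-1],(270,230,350,310),6)
b=crop(optics.get_image('top')[:,:,::-1],(370,180,470,280),3)
out=np.zeros((600,800,3),np.uint8);out[:a.shape[0],:a.shape[1]]=a;out[:300,500:]=b;cv2.imwrite('pics/c3.png',out)
E
```

```text
14.0 [-1.02   0.345  1.583  0.481  1.693 -0.815] [ 467.6 -374.7  117.6] vert [ 0.624  0.008 -0.781] tilt 38.61016635650631 az 1.2945560971731316 posaz -0.6756315651781313 [ 0.7 -0.6 -0.4] 0.12170108414845499
```

View pics/c3.png

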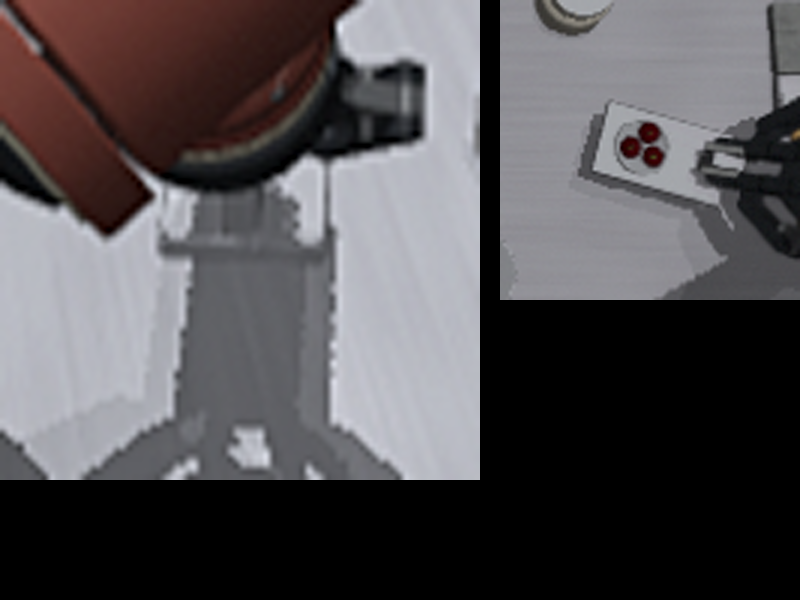

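```bash
cat >> h.py <<'E'
Y=1.376; _m=tf([611.1988,87.6851,1.38082],[[-155,10,0]])[0]; 
_o=_m-tf([0,0,Y],[[-155,10,0]])[0]; ST=np.array([_o[0],_o[1],Y])
def inst(P): # world -> stage
    d=np.asarray(P,float)-[ST[0],ST[1],0]; c,s=np.cos(Y),np.sin(Y); return np.array([c*d[0]+s*d[1],-s*d[0]+c*d[1],d[2]])
E
python3 - <<'E'
from h import *
print(ST,tf(ST,[[-134,0,43],[-25,0,43],[75,30,200]]),inst(get_state()['eef_pos']))
E
```

```text
[611.92289995  87.49494262   1.376     ] [[585.98495976 -43.97073069  43.        ]
 [607.083732    62.96776476  43.        ]
 [597.00779036 166.88347772 200.        ]] [-480.32191469   53.35645131  114.66852798]
```

arm_command(
  motion=[
    [1.2, 4.1, 0, 0.016],
    [1.2, 4.1, 0, 0.016],
    [1.2, 4.1, 0, 0.016],
    [1.5, 4.1, 0, 0.016],
    [1.7, 4.1, 0, 0.016],
  ],
)

```text
clock: 14.6
eef_pos: [534.1, -166.2, 113.1]
tcp_rot: [0.726, 0.602, 0.257, -0.212]
ft_force: [0.2, -0.9, -1.9]
finger_gap: 0.123
finger_force: 87.7
```

arm_command(
  motion=[
    [1.7, 4.1, -0.5, 0],
    [1.7, 4.1, -0.5, 0],
    [1.7, 4.1, -0.5, 0],
    [0, 0, 0, 0],
    [0, 0, 0, 0],
  ],
)

```text
clock: 15.1
eef_pos: [584.7, -43.9, 98.0]
tcp_rot: [0.725, 0.603, 0.256, -0.212]
ft_force: [-0.2, -0.4, -1.4]
finger_gap: 0.121
finger_force: 88.0
```

```bash
python3 st.py; python3 - <<'E'
from h import *
print(inst(get_state()['eef_pos']))
E
```

```text
15.1 [-0.498  0.176  1.827  0.648  1.42  -0.508] [584.7 -43.9  98. ] vert [ 0.627  0.001 -0.779] tilt 38.830264950962466 az 1.3855225949302794 posaz -0.07498086426338 [-0.2 -0.4 -1.4] 0.1209335623735724
[-134.20516898    1.29158883   97.98921998]
```

arm_command(
  motion=[
    [0.1, 0, -2, -0.01],
    [0, 0, -1.5, 0],
    [0, 0, 0, 0],
  ],
)

```text
clock: 15.4
eef_pos: [584.4, -45.5, 61.3]
tcp_rot: [0.73, 0.597, 0.257, -0.212]
ft_force: [0.4, 1.0, -2.3]
finger_gap: 0.125
finger_force: 88.1
```

```bash
python3 st.py; python3 - <<'E'
from h import *
a=crop(optics.get_image('side')[:,:,::-1],(275,150,375,230),4)
t=optics.get_image('top')[:,:,::-1].copy()
b=crop(t,(230,140,330,240),4)
# overlay predicted stage guide inner lines
for P in ([-35,-32,20.5],[-35,32,20.5],[-70,-32,20.5],[-70,32,20.5],[-155,95,8],[-155,-75,8]):
    u=(proj('top',tf(ST,[P]))[0]-[230,140]+.5)*4; cv2.circle(b,tuple(int(v) for v in u),3,(0,0,255),1)
out=np.zeros((400,800,3),np.uint8);out[:320,:400]=a;out[:,400:]=b;cv2.imwrite('pics/c4.png',out)
print(inst(get_state()['eef_pos']))
E
```

```text
15.4 [-0.502  0.228  1.839  0.657  1.366 -0.539] [584.4 -45.5  61.3] vert [ 0.628 -0.003 -0.778] tilt 38.88281341011401 az 1.3761140921226185 posaz -0.07771759857008187 [ 0.4  1.  -2.3] 0.12456461617729009
[-135.84996828   -0.55467244   63.91473684]
```

View pics/c4.png

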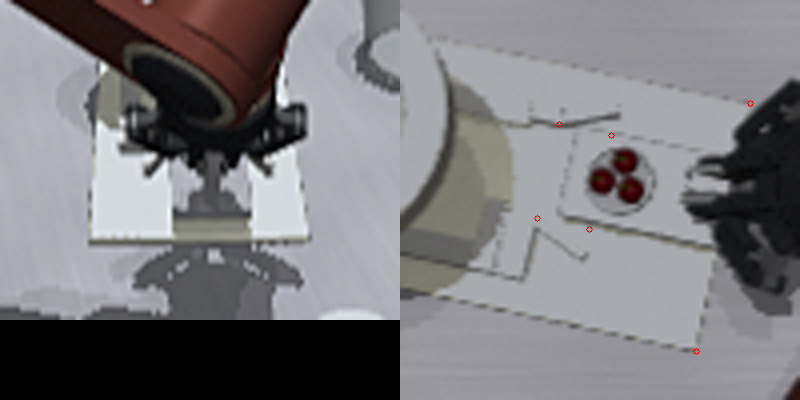

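```bash
python3 - <<'E'
from h import *
print(get_state()['eef_pos'], inst(get_state()['eef_pos']))
P=tf(ST,[[-51.7,-30.5,39],[-51.7,29.5,39],[-161.7,29.5,39],[-86.7,-.5,39],[-35,38,20.5],[-35,38,8],[-35,-38,20.5],[-35,-32,8]])
print(((proj('top',P)-[230,140]+.5)*4+[400,0]).round(0).tolist())
E
```

```text
[586.17104945 -45.89307686  63.91473684] [-135.84996828   -0.55467244   63.91473684]
[[581.0, 126.0], [560.0, 215.0], [727.0, 250.0], [623.0, 181.0], [535.0, 227.0], [538.0, 230.0], [562.0, 116.0], [561.0, 129.0]]
```

arm_command(
  motion=[
    [0, 0, -1.2, 0],
    [0, 0, -0.6, 0],
    [0, 0, 0, 0],
    [0, 0, 0, 0],
  ],
)

```text
clock: 15.9
eef_pos: [586.6, -45.3, 46.4]
tcp_rot: [0.729, 0.599, 0.258, -0.21]
ft_force: [-0.7, 0.7, -1.3]
finger_gap: 0.124
finger_force: 88.1
```

```bash
python3 st.py; python3 -c "
from h import *
print(inst(get_state()['eef_pos']))"
```

```text
15.9 [-0.5    0.253  1.839  0.663  1.341 -0.558] [586.6 -45.3  46.4] vert [ 0.627  0.003 -0.779] tilt 38.832032055613745 az 1.3701712386963787 posaz -0.07706905881847073 [-0.7  0.7 -1.3] 0.12432149226289994
[-135.18504446   -0.8476716    46.37272593]
```

arm_command(
  motion=[
    [-0.07, 0, -0.2, 0.006],
    [0, 0, -0.15, 0],
    [0, 0, 0, 0],
  ],
)

```text
clock: 16.2
eef_pos: [586.1, -45.4, 43.1]
tcp_rot: [0.727, 0.601, 0.257, -0.21]
ft_force: [-0.1, 0.4, -1.8]
finger_gap: 0.121
finger_force: 88.4
```

arm_command(
  motion=[
    [0, 0, -0.05, 0],
    [0, 0, 0, 0],
  ],
)

```text
clock: 16.4
eef_pos: [586.1, -45.4, 43.0]
tcp_rot: [0.727, 0.601, 0.258, -0.21]
ft_force: [-0.7, -1.4, 2.3]
finger_gap: 0.12
finger_force: 88.6
```

```bash
cat >> st.py <<'E'
p=inst(s['eef_pos']);print('TCP stage',p.round(1),'tray x',(p[0]+29.1).round(1),'F stage',(inst(np.r_[s['ft_force'][:2]+ST[:2],s['ft_force'][2]])).round(1),'az err',(np.arctan2(m[1,2],m[0,2])-Y).round(4), s['torque'].round(2))
E
python3 st.py
```

```text
16.4 [-0.5    0.26   1.838  0.662  1.34  -0.567] [586.1 -45.4  43. ] vert [ 0.627  0.004 -0.779] tilt 38.83764827922015 az 1.3755761047119008 posaz -0.07728126546688523 [-0.7 -1.4  2.3] 0.12007646203885676
TCP stage [-135.4   -0.4   43. ] tray x -106.3 F stage [-1.5  0.4  2.3] az err -0.0004 [-0.2   0.13  0.13]
```

arm_command(
  motion=[
    [0.2, 0.98, 0, 0],
    [0.2, 0.98, 0, 0],
    [0.2, 0.98, 0, 0],
    [0, 0, 0, 0],
  ],
)

```text
clock: 16.8
eef_pos: [592.3, -14.0, 43.0]
tcp_rot: [0.726, 0.601, 0.258, -0.211]
ft_force: [1.9, 0.8, 3.1]
finger_gap: 0.127
finger_force: 88.4
```

```bash
python3 st.py
```

```text
16.8 [-0.448  0.251  1.849  0.68   1.311 -0.533] [592.3 -14.   43. ] vert [ 0.628  0.004 -0.778] tilt 38.906082710218364 az 1.3766600100960833 posaz -0.023661149680173854 [1.9 0.8 3.1] 0.12705791501556157
TCP stage [-103.4   -0.4   43. ] tray x -74.3 F stage [ 1.2 -1.7  3.1] az err 0.0007 [ 0.16  0.01 -0.06]
```

arm_command(
  motion=[
    [0.21, 1.08, 0, 0],
    [0.21, 1.08, 0, 0],
    [0.21, 1.08, 0, 0],
    [0.21, 1.08, 0, 0],
    [0, 0, 0, 0],
  ],
)

```text
clock: 17.3
eef_pos: [600.7, 29.2, 43.0]
tcp_rot: [0.726, 0.601, 0.258, -0.211]
ft_force: [1.9, 2.1, 3.8]
finger_gap: 0.126
finger_force: 88.5
```

```bash
python3 st.py
```

```text
17.3 [-0.375  0.243  1.859  0.704  1.269 -0.483] [600.7  29.2  43. ] vert [ 0.628  0.004 -0.778] tilt 38.919708942551715 az 1.376258469308425 posaz 0.04856058052588976 [1.9 2.1 3.8] 0.12595673213778885
TCP stage [-59.4  -0.3  43. ] tray x -30.3 F stage [ 2.4 -1.4  3.8] az err 0.0003 [ 0.39 -0.09 -0.16]
```

arm_command(
  motion=[
    [0.25, 1.28, 0, 0],
    [0.25, 1.28, 0, 0],
    [0.25, 1.28, 0, 0],
    [0.25, 1.28, 0, 0],
    [0.25, 1.28, 0, 0],
  ],
)

```text
clock: 17.8
eef_pos: [613.3, 91.3, 42.9]
tcp_rot: [0.727, 0.601, 0.257, -0.21]
ft_force: [-1.0, -3.0, 5.2]
finger_gap: 0.122
finger_force: 89.3
```

```bash
python3 st.py
```

```text
17.8 [-0.265  0.242  1.859  0.733  1.206 -0.406] [613.3  91.3  42.9] vert [ 0.627  0.004 -0.779] tilt 38.80253551719466 az 1.3744226461973936 posaz 0.1478130515891689 [-1.  -3.   5.2] 0.12218556791325932
TCP stage [ 4.  -0.6 42.9] tray x 33.1 F stage [-3.2  0.4  5.2] az err -0.0016 [-0.1   0.21  0.06]
```

arm_command(
  motion=[
    [0.2, 0.98, 0, 0],
    [0.2, 0.98, 0, 0],
    [0, 0, 0, 0],
  ],
)

```text
clock: 18.1
eef_pos: [617.2, 111.5, 42.9]
tcp_rot: [0.727, 0.601, 0.258, -0.21]
ft_force: [-0.0, -0.9, 5.4]
finger_gap: 0.125
finger_force: 89.0
```

```bash
python3 st.py
```

```text
18.1 [-0.23   0.246  1.855  0.742  1.186 -0.382] [617.2 111.5  42.9] vert [ 0.627  0.004 -0.779] tilt 38.83806294551707 az 1.3755576718528302 posaz 0.17881348496970226 [-0.  -0.9  5.4] 0.12525332815279946
TCP stage [24.6 -0.5 42.9] tray x 53.7 F stage [-0.9 -0.1  5.4] az err -0.0004 [ 0.18  0.18 -0.11]
```

arm_command(
  motion=[
    [0.06, 0.29, 0, 0],
    [0.04, 0.2, 0, 0],
    [0, 0, 0, 0],
  ],
)

```text
clock: 18.4
eef_pos: [618.1, 115.0, 43.0]
tcp_rot: [0.727, 0.601, 0.257, -0.21]
ft_force: [-2.8, -5.0, 7.0]
finger_gap: 0.127
finger_force: 89.7
```

```bash
python3 st.py
```

```text
18.4 [-0.224  0.246  1.854  0.743  1.182 -0.377] [618.1 115.   43. ] vert [ 0.626  0.004 -0.78 ] tilt 38.75702250948169 az 1.3750909940119302 posaz 0.1838800376572009 [-2.8 -5.   7. ] 0.12746141427256252
TCP stage [28.1 -0.7 43. ] tray x 57.2 F stage [-5.5  1.7  7. ] az err -0.0009 [-0.22  0.34  0.26]
```

arm_command(
  motion=[
    [0.04, 0.2, 0, 0],
    [0, 0, 0, 0],
    [0, 0, 0, 0],
  ],
)

```text
clock: 18.7
eef_pos: [618.3, 115.7, 43.0]
tcp_rot: [0.727, 0.601, 0.256, -0.209]
ft_force: [-5.5, -12.0, 9.6]
finger_gap: 0.122
finger_force: 90.6
```

```bash
python3 st.py
```

```text
18.7 [-0.222  0.246  1.853  0.741  1.181 -0.374] [618.3 115.7  43. ] vert [ 0.625  0.004 -0.781] tilt 38.657316745994756 az 1.3753273023091506 posaz 0.18499933328956836 [ -5.5 -12.    9.6] 0.12195703192756403
TCP stage [28.9 -0.8 43. ] tray x 58.0 F stage [-12.8   3.1   9.6] az err -0.0007 [-0.52  0.77  0.5 ]
```

arm_command(
  motion=[
    [-0.02, -0.12, 0.05, 0],
    [0, 0, 0, 0],
  ],
)

```text
clock: 18.9
eef_pos: [618.0, 115.5, 42.9]
tcp_rot: [0.727, 0.601, 0.257, -0.21]
ft_force: [-2.8, -6.5, 6.7]
finger_gap: 0.126
finger_force: 89.7
```

arm_command(
  motion=[
    [-0.59, 0.12, 0, 0],
    [-0.59, 0.12, 0, 0],
    [0, 0, 0, 0],
  ],
)

```text
clock: 19.2
eef_pos: [607.4, 117.6, 43.1]
tcp_rot: [0.728, 0.6, 0.258, -0.208]
ft_force: [2.3, -5.9, 2.3]
finger_gap: 0.124
finger_force: 89.1
```

```bash
python3 st.py
```

```text
19.2 [-0.223  0.221  1.883  0.745  1.174 -0.379] [607.4 117.6  43.1] vert [ 0.625  0.006 -0.78 ] tilt 38.70450002753887 az 1.3685776972926318 posaz 0.19128268741674356 [ 2.3 -5.9  2.3] 0.12431727952683069
TCP stage [28.7 10.3 43.1] tray x 57.8 F stage [-5.4 -3.4  2.3] az err -0.0074 [-0.62 -0.22 -0.57]
```

arm_command(
  motion=[
    [-0.59, 0.12, 0, 0.005],
    [-0.59, 0.12, 0, 0],
    [-0.5, 0.1, 0, 0],
    [0, 0, 0, 0],
  ],
)

```text
clock: 19.6
eef_pos: [590.6, 121.0, 43.1]
tcp_rot: [0.727, 0.602, 0.257, -0.209]
ft_force: [2.3, -6.4, 2.5]
finger_gap: 0.123
finger_force: 89.1
```

```bash
python3 st.py
```

```text
19.6 [-0.223  0.188  1.923  0.745  1.173 -0.387] [590.6 121.   43.1] vert [ 0.625  0.006 -0.78 ] tilt 38.70380276106575 az 1.3733536938386046 posaz 0.20212530190034336 [ 2.3 -6.4  2.5] 0.12348540156281883
TCP stage [28.8 27.4 43.1] tray x 57.9 F stage [-5.9 -3.5  2.5] az err -0.0026 [-0.61 -0.26 -0.65]
```

arm_command(
  motion=[
    [-0.25, 0.05, 0, 0],
    [-0.1, 0.02, 0, 0],
    [0, 0, 0, 0],
  ],
)

```text
clock: 19.9
eef_pos: [587.7, 121.5, 43.2]
tcp_rot: [0.727, 0.602, 0.258, -0.208]
ft_force: [2.6, -5.8, 1.8]
finger_gap: 0.124
finger_force: 89.0
```

```bash
python3 st.py
```

```text
19.9 [-0.224  0.181  1.93   0.745  1.172 -0.388] [587.7 121.5  43.2] vert [ 0.625  0.007 -0.781] tilt 38.692788754316474 az 1.3718696144785991 posaz 0.2039443458155182 [ 2.6 -5.8  1.8] 0.12386146207040279
TCP stage [28.7 30.4 43.2] tray x 57.8 F stage [-5.2 -3.6  1.8] az err -0.0041 [-0.75 -0.37 -0.77]
```

arm_command(
  motion=[
    [-0.04, -0.2, 0, 0.004],
    [-0.03, -0.15, 0, 0],
    [0, 0, 0, 0],
  ],
)

```text
clock: 20.2
eef_pos: [586.0, 118.7, 43.0]
tcp_rot: [0.725, 0.604, 0.257, -0.21]
ft_force: [2.0, -4.6, 2.4]
finger_gap: 0.127
finger_force: 89.0
```

```bash
python3 st.py
```

```text
20.2 [-0.23   0.182  1.93   0.743  1.18  -0.395] [586.  118.7  43. ] vert [ 0.626  0.005 -0.78 ] tilt 38.76003925175542 az 1.3809950283634451 posaz 0.199892342218115 [ 2.  -4.6  2.4] 0.1271635274323645
TCP stage [25.6 31.4 43. ] tray x 54.7 F stage [-4.2 -2.8  2.4] az err 0.005 [-0.69 -0.34 -0.72]
```

arm_command(
  motion=[
    [-0.02, -0.12, 0, -0.004],
    [0, 0, 0, 0],
  ],
)

```text
clock: 20.4
eef_pos: [585.4, 118.0, 43.0]
tcp_rot: [0.726, 0.602, 0.257, -0.21]
ft_force: [2.2, -4.6, 2.2]
finger_gap: 0.122
finger_force: 88.9
```

```bash
python3 st.py
```

```text
20.4 [-0.232  0.18   1.932  0.744  1.18  -0.394] [585.4 118.   43. ] vert [ 0.626  0.004 -0.779] tilt 38.79138559795616 az 1.3787399252764918 posaz 0.19885768719558017 [ 2.2 -4.6  2.2] 0.12241935525634826
TCP stage [24.8 31.9 43. ] tray x 53.9 F stage [-4.1 -3.   2.2] az err 0.0027 [-0.64 -0.29 -0.78]
```

arm_command(
  motion=[
    [0, 0, 0, 0],
    [0, 0, 0, 0],
    [0, 0, 0, 0],
    [0, 0, 0, 0],
    [0, 0, 0, 0],
  ],
  gripper=50,
  force=20,
)

```text
clock: 20.9
eef_pos: [584.6, 118.6, 42.7]
tcp_rot: [0.725, 0.603, 0.256, -0.211]
ft_force: [0.1, -0.7, -0.4]
finger_gap: 0.497
finger_force: 0.0
```

```bash
python3 st.py
```

```text
20.9 [-0.231  0.181  1.933  0.744  1.181 -0.395] [584.6 118.6  42.7] vert [ 0.627  0.003 -0.779] tilt 38.821587186909504 az 1.3824239296547083 posaz 0.20021635948782282 [ 0.1 -0.7 -0.4] 0.4968367134329334
TCP stage [25.3 32.8 42.7] tray x 54.4 F stage [-0.7 -0.3 -0.4] az err 0.0064 [-0.3   0.06  0.03]
```

arm_command(
  motion=[
    [-0.3, -1.4, 0.8, 0],
    [-0.5, -2.4, 1.5, 0],
    [-0.7, -3.5, 1.5, 0],
    [-0.8, -4, 1, 0],
    [-0.8, -4, 1, 0],
  ],
)

```text
clock: 21.4
eef_pos: [553.6, -36.8, 102.4]
tcp_rot: [0.725, 0.603, 0.257, -0.21]
ft_force: [-0.4, 0.7, -0.2]
finger_gap: 0.5
finger_force: 0.0
```

arm_command(
  motion=[
    [-0.8, -4, 1, 0],
    [-0.8, -4, 1, 0],
    [-0.8, -4, 1, 0],
    [-0.8, -4, 1, 0],
    [0, 0, 0, 0],
  ],
)

```text
clock: 21.9
eef_pos: [522.2, -200.6, 143.6]
tcp_rot: [0.727, 0.601, 0.257, -0.208]
ft_force: [0.9, 0.3, 0.1]
finger_gap: 0.497
finger_force: 0.0
```

```bash
python3 st.py; python3 - <<'E'
from h import *
a=crop(optics.get_image('side')[:,:,::-1],(280,100,380,220),4)
t=optics.get_image('top')[:,:,::-1].copy()
b=crop(t,(150,120,290,240),3.2)
P=tf(ST,[[0,0,18],[0,60,18],[110,60,18],[110,0,18],[15,30,69]])
for v in (proj('top',P)-[150,120]+.5)*3.2: cv2.circle(b,tuple(int(x) for x in v),3,(0,0,255),1)
out=np.zeros((480,800,3),np.uint8);out[:480,:400]=a;out[:384,400:]=b[:,:400];cv2.imwrite('pics/c5.png',out)
E
```

```text
21.9 [-0.773  0.158  1.759  0.553  1.623 -0.668] [ 522.2 -200.6  143.6] vert [ 0.624  0.007 -0.781] tilt 38.60190085412838 az 1.3698230421896036 posaz -0.3667665384945395 [0.9 0.3 0.1] 0.4972297466017608
TCP stage [-300.    32.2  143.6] tray x -270.9 F stage [ 0.4 -0.8  0.1] az err -0.0062 [-0.26  0.04  0.03]
```

View pics/c5.png

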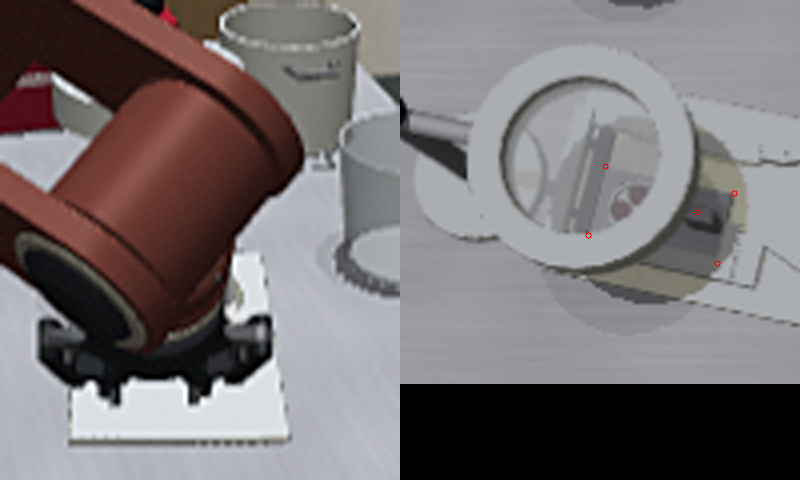

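```bash
python3 -c "
from plant import ctrl
print(ctrl.hand_in())"
```

```text
the job is handed in; nothing more can be done
None
```

The tray is in the side bay with its rear edge where the lip is in the last camera picture, the gripper is clear of it, and I handed the job in at about 22 s. No verdict came back, and I did not measure the spring stop's final position directly.

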